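# Free the seized caps of the slip bottles

### The arm

A 7-joint arm with a two-finger parallel gripper is mounted at the origin on the work surface. World frame = base frame: x ahead of the robot, y to its left, z up, the work surface at z = 0. Lengths are in m, angles in rad, forces in N, time in s.
With the tool pointing down it reaches from about 0.425 to 0.925 m from the base axis. Payload 6.8 kg.
Tool frame: the origin (TCP) lies at the very end of the fingers, on their centre line; the grasp point (between the pads) lies 19 mm behind it; z points along the fingers, y is the line along which they close (so a half turn about z gives the same grasp; the last joint's range is limited). The gripper opens to 85 mm and grips with 20 to 120 N. Pads are 22 mm wide; open, the fingers measure 114 mm over their backs; the gripper's body (76 mm by 85 mm) begins 54 mm behind the grasp point. The pads swing forward as they close: fully open they stand 13 mm farther back than shut.
Start: joints at [1.204, 0.477, 0.022, 1.555, -0.011, 1.109, -0.083], TCP at [0.173, -0.653, 0.191] pointing down, gripper open.
Joint ranges: [-2.96, 2.96], [-0.34, 2.1], [-1.41, 1.46], [0.24, 2.44], [-1.37, 4.51], [0.17, 1.92], [-2.96, 2.96]. Speed limits (rad/s): [2.39, 2.39, 3.14, 3.14, 3.14, 3.14, 3.14].

### API

Orientations are given as a unit quaternion [w, x, y, z].
In Python, from station import readout, viewer, bot gives the robot as it stands. The module is installed in compiled form; this text tells all that it offers.
- The arm moves only by the shell command python3 -m handwheel 'ROWS' [FORCE]. ROWS is JSON, a list of rows, each a list of 3 entries, a list of its own where there are three numbers: the shift along the tool's x, y, z in mm, then the turn, a rotation vector about the tool's x, y, z in degrees, then the gripper command: -1 is fully open, 1 is shut, values between are in proportion. In form: [[[x, y, z], [ax, ay, az], grip], ...]. A call has 1 to 20 rows; each row is the pose to reach, as a shift and turn from the pose commanded when the call began, along the tool's axes at that moment; what a row does not reach only later rows make up. A row lasts 1/12 s, in which the tool goes at most 41.7 mm and 7.16 degrees, less where a joint would pass 70% of its speed; a pose out of reach is approached as far as the arm can. A call with a gripper value outside its range is refused whole. The fingers move at their own pace and stop on an object; FORCE is the grip in N (left out, the last holds). Time passes only in rows, so rows that repeat a pose let the fingers close. It gives the time, the measured TCP pose, the force and the opening at its end, in the units of the state.
- readout.get_obs(): the state, without advancing time (a new reading comes with each control period).
- viewer.read_camera(name): name is "scene" or "side" or "wrist"; returns a dict with "frame" (420x560x3 uint8, red, green, blue), "fx", "fy", "cx", "cy" (pixels), "rvec" (rotation vector, rad) and "tvec" (3), from world to camera coordinates, as OpenCV has them; the wrist camera has in their place "tool_from_camera" (4x4, takes a point from camera to tool coordinates, whose origin is the TCP and whose axes are the flange's). Camera axes: x right, y down, z forward; pixel columns grow to the right and rows downward; lengths in m; the calibration is good to about 2 mm. The wrist camera is an equidistant fisheye: a pixel r from the principal point sees the ray r / f radians off the axis. A picture is of the moment at which its call begins: read the wrist's pose just before it. There is no depth.
- bot.hand_in(): hands the job in, once; it reports no verdict.
Trained networks look in a picture, given as the dict that the camera call returned (one of the last four; its "shot" number tells which), for a name from the list of things; names that differ only in an ending like _2 or _b are one class to them, and where a whole thing is asked for, a point or a joint stands for the part that bears it (a point fixed in the world has none). Each returns a list of dicts, best first, with "score" (0 to 1); they miss things now and then, are a little off and sometimes report something else, mostly with a low value. They report only what shows in the picture. A call takes as long as a camera call. They do not tell look-alikes from the thing itself.
- viewer.search_frame(picture, target): "rect" ([centre column, centre row, width, height] in pixels, round what is visible of it).
- viewer.outline_of(picture, target): "mask" (420x560 bool, what is visible of it) and "rect" ([centre column, centre row, width, height] in pixels, round what is visible of it).
The state is a dict: "t": time; "q": joint angles; "joint_vel": joint speeds; "joint_torque": joint torques, N m; "eef_pos": TCP position; "tool_rot": TCP orientation; "contact_force": force on the tool from outside, world axes, zero at the start; "torque": the same for the moment, N m; "gripper_width": opening from 0.0 (shut) to 1.0 (fully open).
Only numpy, scipy, OpenCV 4.12 (cv2) and the standard library are available. Lean on these libraries where they do the work, as an engineer would, in place of code of your own. Each camera call takes 0.05 s, during which the arm holds its last target. There are 200 camera calls.

### The job

Lift the dust cover off the bottle rack and lay it on the cork mat, then twist every seized cap back and forth while pulling it gently until it comes off its bottle - never hauling a bottle up out of its seat - and put all the caps in the white soaking tub. When every cap is in the tub, put the cover back squarely on the rack's two end posts, and leave the other things on the table alone.

Things in the scene. Friction and masses are not known exactly. Their poses are not given: they have to be found in the camera images.
- rack: Fixed light-wood rack 300 x 100 mm, four white squeeze bottles in a row along its x axis at x = -90, -30, 30, 90 mm (bottle0 to bottle3). Origin: centre of its underside, on the table, z up. At x = -139 and 139 mm stand end posts 22 mm thick (x), 90 mm wide (y), tops 152 mm above the table: the cover rests on them.
- cover: Loose plywood dust cover 300 (x) x 90 (y) x 12 mm, 0.35 kg, with a dark wooden grip bar on its top at the centre: 70 mm long along x, 20 mm thick (y), 36 mm high. Origin at the centre of its underside, z up. At the start it lies on the rack's posts, 9 mm above the caps.
- mat: Fixed cork mat 320 (x) x 115 (y) x 4 mm on the table. Origin at the centre of its underside.
- tub: Loose round white plastic soaking tub, 160 mm across the rim, 55 mm high, walls and floor about 5 mm, open on top, empty at the start. Origin at the centre of its underside.
- cap0: Loose red cap, 40 g, 46 mm high; may be absent. Lower 20 mm: round skirt 24 mm across; upper 26 mm: grip block 36 (x) by 24 mm (y, the way to grip it). Origin: centre of its underside (open end), z up to the grip; seated it is 97 mm above the table, 20 mm deep on bottle0's spigot. Tight over the first 17 mm: a straight pull needs about 20 N; turned to and fro (1 rad per 1.8 mm of rise) 7 N.
- cap1: Loose blue cap, 40 g, 46 mm high; may be absent. Lower 20 mm: round skirt 24 mm across; upper 26 mm: grip block 36 (x) by 24 mm (y, the way to grip it). Origin: centre of its underside (open end), z up to the grip; seated it is 97 mm above the table, 20 mm deep on bottle1's spigot. Tight over the first 17 mm: a straight pull needs about 20 N; turned to and fro (1 rad per 1.8 mm of rise) 7 N.
- cap2: Loose green cap, 40 g, 46 mm high; may be absent. Lower 20 mm: round skirt 24 mm across; upper 26 mm: grip block 36 (x) by 24 mm (y, the way to grip it). Origin: centre of its underside (open end), z up to the grip; seated it is 97 mm above the table, 20 mm deep on bottle2's spigot. Tight over the first 17 mm: a straight pull needs about 20 N; turned to and fro (1 rad per 1.8 mm of rise) 7 N.
- cap3: Loose yellow cap, 40 g, 46 mm high; may be absent. Lower 20 mm: round skirt 24 mm across; upper 26 mm: grip block 36 (x) by 24 mm (y, the way to grip it). Origin: centre of its underside (open end), z up to the grip; seated it is 97 mm above the table, 20 mm deep on bottle3's spigot. Tight over the first 17 mm: a straight pull needs about 20 N; turned to and fro (1 rad per 1.8 mm of rise) 7 N.
- bottle0 (a joint): Height in m by which bottle0 is pulled up out of its sprung seat in the rack; 0 is seated; it cannot turn. A spring holds it down with about 5 N plus 1 N per mm; it must never be hauled up by 10 mm or more. Shoulder 95 mm, tip of the bare spigot 117 mm above the table.
- bottle1 (a joint): Height in m by which bottle1 is pulled up out of its sprung seat in the rack; 0 is seated; it cannot turn. A spring holds it down with about 5 N plus 1 N per mm; it must never be hauled up by 10 mm or more. Shoulder 95 mm, tip of the bare spigot 117 mm above the table.
- bottle2 (a joint): Height in m by which bottle2 is pulled up out of its sprung seat in the rack; 0 is seated; it cannot turn. A spring holds it down with about 5 N plus 1 N per mm; it must never be hauled up by 10 mm or more. Shoulder 95 mm, tip of the bare spigot 117 mm above the table.
- bottle3 (a joint): Height in m by which bottle3 is pulled up out of its sprung seat in the rack; 0 is seated; it cannot turn. A spring holds it down with about 5 N plus 1 N per mm; it must never be hauled up by 10 mm or more. Shoulder 95 mm, tip of the bare spigot 117 mm above the table.
- beaker: Bystander: white ceramic beaker, loose; leave it alone. Origin at the centre of its underside.
- glaze_jar: Bystander: small glaze jar with a green lid, loose; leave it alone. Origin at the centre of its underside.
- brush: Bystander: paint brush, loose; leave it alone. Origin at the centre of its underside.
- bisque_bowl: Bystander: terracotta bowl, loose; leave it alone. Origin at the centre of its underside.
- wood_rib: Bystander: wooden rib, loose; leave it alone. Origin at the centre of its underside.
- slip_bottle: Bystander: yellow slip bottle, loose; leave it alone. Origin at the centre of its underside.
There are look-alikes about, which are no part of the job. Leave any turquoise look-alike of the tub alone.

How it is judged:
On the way, in this order (a step that is already met when the one before it is completed fails the run):
1. the cover lies flat on the cork mat (horizontal distance between cover and mat below 0.06 m and height (world z) of cover below 0.012 m and angle between cover's own z axis and vertical below 0.08 rad and linear speed of cover below 0.03 m/s), for 0.2 s.
2. every cap is off its bottle and in the tub (horizontal distance between each of cap0, cap1, cap2, cap3 and tub below 0.078 m and z of each of cap0, cap1, cap2, cap3 in the frame of tub below 0.062 m and linear speed of each of cap0, cap1, cap2, cap3 below 0.05 m/s), for 0.2 s.
3. the cover lies squarely on the rack's end posts again (x of cover in the frame of rack between -0.025 and 0.025 m and y of cover in the frame of rack between -0.025 and 0.025 m and z of cover in the frame of rack between 0.147 and 0.157 m and angle between the x axis of cover and the x axis of rack, either way round below 0.2 rad and angle between cover's own z axis and vertical below 0.06 rad and linear speed of cover below 0.03 m/s), for 0.2 s.
At the end, for the whole second after the job is handed in: Every cap present lies in the upright tub (origin within 78 mm of its axis, below 62 mm over its underside); bottles seated within 4 mm; cover level on both posts, within 25 mm of centred each way and 0.2 rad of the rack's direction (either way round); all at rest (all of step 2 and all of step 3 and value of joint each of bottle0, bottle1, bottle2, bottle3 below 0.004 m and angle between tub's own z axis and vertical below 0.15 rad); the robot touches nothing.
It fails at once if a bottle is hauled 10 mm or more up out of its seat (value of joint any of bottle0, bottle1, bottle2, bottle3 above 0.01 m).
It fails at once if a bystander (beaker, glaze jar, brush, bowl, rib, slip bottle) is moved by more than 40 mm (distance of any of beaker, glaze_jar, brush, bisque_bowl, wood_rib, slip_bottle from where it was at the start of the episode above 0.04 m).
Of cap0, cap1, cap2, cap3 only 2 to 4 are there at a start; the rules pass over those that are not, and their reading is None.
At some moment in a run one of tub may be knocked a few centimetres aside while the robot is not near it.
It also fails if it takes over 210 s, if anything falls off the work surface, if the arm or the gripper's body presses on something with over 40 N, if the wrist force passes 120 N, or if a joint passes its speed limit or range.

## Working session

There is one attempt and no reset: what is moved stays moved. The work goes in short steps, Python scripts to look and compute and a shell command to move; the robot and the scene stay as the last step left them, time stands still between calls to the robot, and variables do not carry over. Pictures are saved under pics/ and viewed, on a budget of 14 in all, crops included, one or two more only if the job needs it, and the job is handed in when it is done.

```bash
mkdir -p pics; ls; cat > h.py <<'E'
import numpy as np, cv2
from scipy.spatial.transform import Rotation as R
from station import readout, viewer, bot
def obs(): return readout.get_obs()
def proj(c,P):
    return cv2.projectPoints(np.float64(P).reshape(-1,3),np.float64(c['rvec']),np.float64(c['tvec']),np.array([[c['fx'],0,c['cx']],[0,c['fy'],c['cy']],[0,0,1.]]),None)[0][:,0]
def atz(c,u,v,z):
    M=R.from_rotvec(np.array(c['rvec']).ravel()).as_matrix();o=-M.T@np.array(c['tvec']).ravel()
    d=M.T@np.array([(u-c['cx'])/c['fx'],(v-c['cy'])/c['fy'],1]);return o+d*(z-o[2])/d[2]
def rot(o): q=o['tool_rot'];return R.from_quat([q[1],q[2],q[3],q[0]]).as_matrix()
def watz(c,o,u,v,z):
    T=np.array(c['tool_from_camera']);x,y=(u-c['cx'])/c['fx'],(v-c['cy'])/c['fy'];r=np.hypot(x,y)+1e-12
    d=np.array([x/r*np.sin(r),y/r*np.sin(r),np.cos(r)]);M=rot(o)
    p=np.array(o['eef_pos'])+M@T[:3,3];d=M@T[:3,:3]@d;return p+d*(z-p[2])/d[2]
def wproj(c,o,P):
    T=np.linalg.inv(np.array(c['tool_from_camera']));p=(np.float64(P).reshape(-1,3)-np.array(o['eef_pos']))@rot(o)
    p=p@T[:3,:3].T+T[:3,3];h=np.hypot(p[:,0],p[:,1]);t=np.arctan2(h,p[:,2])
    return np.c_[c['cx']+c['fx']*t*p[:,0]/h,c['cy']+c['fy']*t*p[:,1]/h]
def save(n,im): cv2.imwrite('pics/'+n,cv2.cvtColor(im,cv2.COLOR_RGB2BGR))
E
python3 - <<'E'
from h import *
np.set_printoptions(precision=3,suppress=True)
o=obs();print(o['t'],o['eef_pos'],o['tool_rot'],o['gripper_width'])
print(rot(o))
c=viewer.read_camera('scene');save('s1.png',c['frame'])
d=viewer.read_camera('side');save('d1.png',d['frame'])
for k,z in dict(cover=.16,rack=.1,mat=.004,tub=.03,cap0=.13,cap1=.13,cap2=.13,cap3=.13).items():
  for nm,p in(('scene',c),('side',d)):
    for r in viewer.search_frame(p,k)[:3]:
        print(nm,k,round(r['score'],2),np.array(r['rect']),atz(p,r['rect'][0],r['rect'][1],z))
E
```

```text
pics
0.0 [ 0.173 -0.652  0.19 ] [-0.001  0.992  0.129 -0.   ] 0.9980687269049742
[[ 0.967  0.256 -0.001]
 [ 0.256 -0.967  0.002]
 [-0.    -0.002 -1.   ]]
scene cover 0.67 [343.6 177.   82.6  56.2] [0.542 0.219 0.16 ]
side cover 0.88 [261.3 161.6 107.2  32.7] [0.525 0.215 0.16 ]
scene rack 0.87 [341.2 199.6  83.9  73. ] [0.573 0.184 0.1  ]
scene rack 0.47 [318.7 186.2  16.8  19.9] [0.473 0.172 0.1  ]
scene rack 0.41 [330.  192.8   8.8  21.6] [0.524 0.179 0.1  ]
side rack 0.57 [260.8 194.2 100.   60.5] [0.5   0.128 0.1  ]
scene mat 0.65 [295.3 244.2  91.8  65.7] [ 0.565 -0.009  0.004]
scene mat 0.23 [368.8 259.9  17.6  21.5] [0.768 0.131 0.004]
side mat 0.68 [289.4 242.1 112.7  47.1] [0.551 0.003 0.004]
scene tub 0.91 [135.2 233.6  58.3  42.1] [ 0.207 -0.411  0.03 ]
scene tub 0.84 [197.4 227.2  43.9  43.1] [ 0.313 -0.232  0.03 ]
scene tub 0.69 [239.9 262.8  52.5  49. ] [ 0.536 -0.21   0.03 ]
side tub 0.88 [312.6 284.8  65.   50.2] [ 0.546 -0.219  0.03 ]
side tub 0.85 [194.3 372.   61.3  75.3] [ 0.224 -0.411  0.03 ]
side tub 0.84 [221.1 308.8  70.4  60. ] [ 0.311 -0.241  0.03 ]
side cap0 0.64 [233.1 179.1  15.1  11.1] [0.431 0.186 0.13 ]
side cap0 0.42 [290.4 169.6  12.5   6.6] [0.61  0.195 0.13 ]
side cap1 0.64 [233.1 179.1  15.1  11.1] [0.431 0.186 0.13 ]
side cap1 0.42 [290.4 169.6  12.5   6.6] [0.61  0.195 0.13 ]
side cap2 0.64 [233.1 179.1  15.1  11.1] [0.431 0.186 0.13 ]
side cap2 0.42 [290.4 169.6  12.5   6.6] [0.61  0.195 0.13 ]
side cap3 0.64 [233.1 179.1  15.1  11.1] [0.431 0.186 0.13 ]
side cap3 0.42 [290.4 169.6  12.5   6.6] [0.61  0.195 0.13 ]
```

```bash
python3 - <<'E'
import cv2,numpy as np
a=cv2.imread('pics/s1.png')[140:340,80:440];b=cv2.imread('pics/d1.png')[130:420,140:400]
a=cv2.resize(a,None,fx=2.2,fy=2.2);b=cv2.resize(b,None,fx=2.06,fy=2.06)
cv2.imwrite('pics/s1c.png',a);cv2.imwrite('pics/d1c.png',b)
E
```

```text
(no output)
```

View pics/s1c.png

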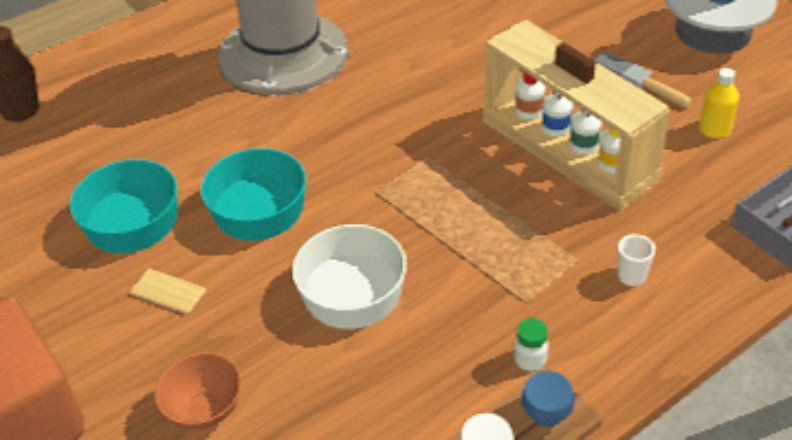

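View pics/d1c.png

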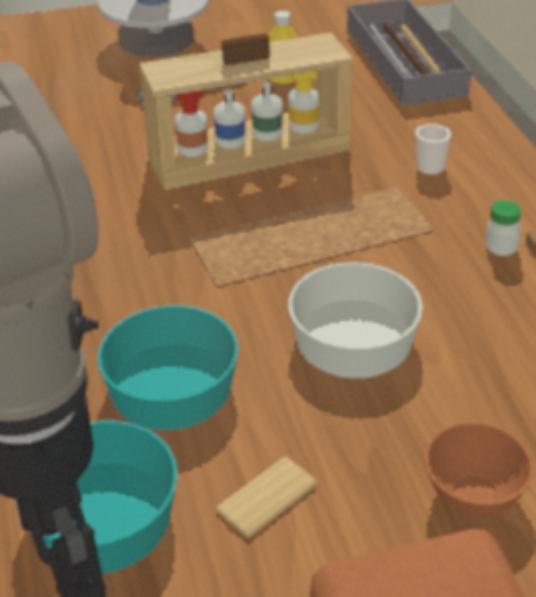

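The crops show four things:
- **Cover:** it sits on the rack, with the dark bar at scene crop (575,60).
- **Caps:** only red (cap0) and yellow (cap3) are present. The blue and green bottles have bare spigots.
- **Tub candidates:** white at scene px (239,265), turquoise at (135,234) and (197,227). The white one at world ≈(0.54,-0.215) fits the description.
- **Mat:** it lies between the rack and the white tub.

Next I'll compute poses from the corners.

```bash
python3 - <<'E'
from h import *
np.set_printoptions(precision=3,suppress=True)
c=viewer.read_camera('scene');d=viewer.read_camera('side')
S=lambda u,v,z:atz(c,80+u/2.2,140+v/2.2,z)
D=lambda u,v,z:atz(d,140+u/2.06,130+v/2.06,z)
def rep(n,P):
    P=np.array(P);a=(P[1]+P[2]-P[0]-P[3]);print(n,P.mean(0),'L',np.linalg.norm(a)/2,'W',np.linalg.norm(P[3]+P[2]-P[0]-P[1])/2,'yaw',np.degrees(np.arctan2(a[1],a[0])))
rep('coverS',[S(527,22,.164),S(665,105,.164),S(625,128,.164),S(487,40,.164)])
rep('coverD',[D(141,68,.164),D(338,38,.164),D(351,55,.164),D(147,88,.164)])
rep('matS',[S(428,160,.004),S(575,260,.004),S(530,300,.004),S(377,190,.004)])
rep('matD',[D(193,242,.004),D(398,190,.004),D(431,230,.004),D(220,282,.004)])
for k,p in(('S',c),('D',d)):
  for n in('beaker','slip_bottle','glaze_jar'):
    r=viewer.search_frame(p,n)
    if r:print(k,n,round(r[0]['score'],2),atz(p,r[0]['rect'][0],r[0]['rect'][1],.03))
  m=viewer.outline_of(p,'tub')
  for x in m: print(k,'tub',x['rect'],p['frame'][x['mask']].mean(0))
E
```

```text
coverS [0.521 0.224 0.164] L 0.28792520014323514 W 0.08202376763072096 yaw 3.5947088152149855
coverD [0.521 0.219 0.164] L 0.3051065378810055 W 0.06056684995229538 yaw 2.5541223237550117
matS [ 0.558 -0.002  0.004] L 0.3149225172394412 W 0.10345514671143527 yaw 6.886475998483258
matD [ 0.556 -0.008  0.004] L 0.3118075167085295 W 0.10117611142464113 yaw 6.590583640812528
S beaker 0.85 [0.773 0.115 0.03 ]
S slip_bottle 0.87 [0.621 0.47  0.03 ]
S glaze_jar 0.71 [ 0.796 -0.093  0.03 ]
S tub [194.7, 225.8, 45.3, 47.9] [ 29.665 147.275 135.702]
S tub [134.8, 234.1, 53.4, 42.6] [ 26.217 147.798 136.828]
D beaker 0.88 [0.785 0.12  0.03 ]
D slip_bottle 0.6 [0.654 0.515 0.03 ]
D glaze_jar 0.62 [ 0.794 -0.099  0.03 ]
D tub [220.6, 306.6, 67.9, 57.2] [ 50.639 126.707 119.324]
D tub [196.2, 371.1, 62.7, 71.1] [ 47.061 129.464 122.268]
D tub [312.1, 285.1, 63.6, 48.9] [163.993 164.679 152.413]
```

```bash
python3 -m handwheel '[[[0,0,-40],[0,0,0],-1],[[0,0,-80],[0,0,0],-1],[[30,-15,-120],[0,0,0],-1],[[65,-35,-140],[0,0,5],-1],[[100,-55,-140],[0,0,11.8],-1],[[135,-75,-140],[0,0,11.8],-1],[[170,-95,-140],[0,0,11.8],-1],[[205,-115,-140],[0,0,11.8],-1],[[240,-135,-140],[0,0,11.8],-1],[[275,-155,-140],[0,0,11.8],-1],[[310,-175,-140],[0,0,11.8],-1],[[345,-195,-140],[0,0,11.8],-1],[[374,-213,-140],[0,0,11.8],-1],[[374,-213,-140],[0,0,11.8],-1],[[374,-213,-140],[0,0,11.8],-1]]' 60; python3 -c "
from h import *;o=obs();print(o['t'],o['eef_pos'],rot(o).round(3));print(rot(o).T@(np.array([.521,.222,.33])-o['eef_pos'])*1000)"
```

```text
t: 2.65
eef_pos: [0.4816, -0.3484, 0.3314]
tool_rot: [-0.0, 1.0, 0.029, 0.0]
contact_force: [-0.7, -1.3, -0.7]
gripper_width: 0.998
2.65 [ 0.48160527 -0.34842962  0.33135449] [[ 0.998  0.058  0.   ]
 [ 0.058 -0.998  0.001]
 [ 0.    -0.001 -1.   ]]
[  72.52866819 -567.16874954    1.71107993]
```

```bash
python3 -m handwheel '[[[5,-40,0],[0,0,0],-1],[[10,-80,0],[0,0,0],-1],[[15,-120,0],[0,0,0],-1],[[20,-160,0],[0,0,0],-1],[[25,-200,0],[0,0,0],-1],[[30,-240,0],[0,0,0],-1],[[36,-280,0],[0,0,0],-1],[[41,-320,0],[0,0,0],-1],[[46,-360,0],[0,0,0],-1],[[51,-400,0],[0,0,0],-1],[[56,-440,0],[0,0,0],-1],[[61,-480,0],[0,0,0],-1],[[66,-520,0],[0,0,0],-1],[[72,-550,0],[0,0,0],-1],[[72,-567,2],[0,0,0],-1],[[72,-567,2],[0,0,0],-1],[[72,-567,2],[0,0,0],-1]]'; cat > look.py <<'E'
from h import *
import sys
np.set_printoptions(precision=3,suppress=True)
o=obs();c=viewer.read_camera('wrist');save(sys.argv[1],cv2.resize(c['frame'],None,fx=1.4,fy=1.4));import pickle
pickle.dump((o,c),open('w.pkl','wb'))
print(o['t'],o['eef_pos'],np.degrees(np.arctan2(rot(o)[1,0],rot(o)[0,0])))
for n in sys.argv[2:]:
    n,z=n.split(':');z=float(z)
    for r in viewer.outline_of(c,n)[:3]:
        m=r['mask'];b=cv2.minAreaRect(np.argwhere(m)[:,::-1].astype(np.float32));P=np.array([watz(c,o,u,v,z) for u,v in cv2.boxPoints(b)])
        e=[P[1]-P[0],P[2]-P[1]];e=max(e,key=np.linalg.norm)
        print(n,round(r['score'],2),r['rect'],'ctr',P.mean(0),'L',np.linalg.norm(P[1]-P[0]),np.linalg.norm(P[2]-P[1]),'yaw',np.degrees(np.arctan2(e[1],e[0])),c['frame'][m].mean(0))
E
python3 look.py w1.png cover:.164
```

```text
t: 4.07
eef_pos: [0.522, 0.2182, 0.3291]
tool_rot: [0.0, 1.0, 0.026, -0.0]
contact_force: [0.2, -0.5, 0.1]
gripper_width: 1.004
4.0667 [0.522 0.218 0.329] 3.0180009331772726
cover 0.92 [278.2, 173.7, 87.9, 254.0] ctr [0.521 0.223 0.164] L 0.0900632398476399 0.2999771886722492 yaw -174.81891011665192 [156.669 131.255  89.163]
```

View pics/w1.png

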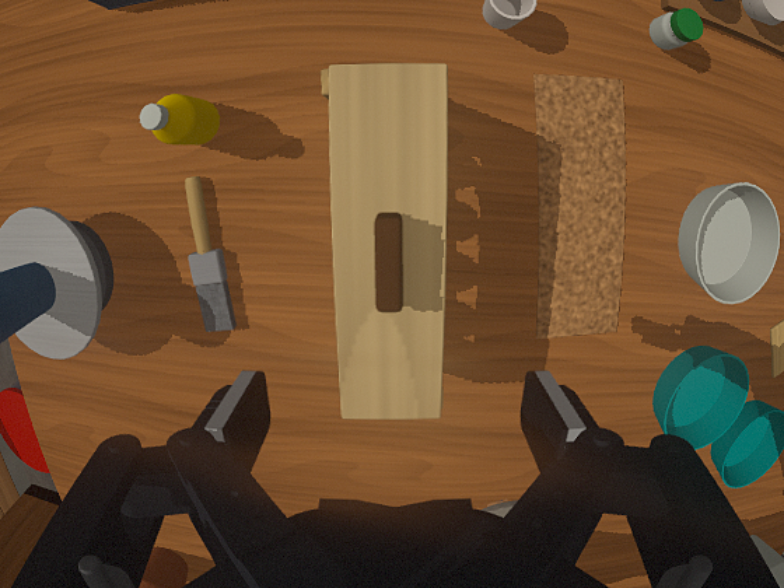

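The cover is centred at about (390,240), and its measured size of 90x300 mm matches. A rack corner peeks out at (325,80), so the rack is yawed slightly more than the cover.

```bash
python3 - <<'E'
from h import *
import pickle
o,c=pickle.load(open('w.pkl','rb'))
a=[watz(c,o,u/1.4,v/1.4,.2) for u,v in((389,213),(389,311),(375,262),(402,262))];print(a)
b=[watz(c,o,u/1.4,v/1.4,.164) for u,v in((330,66),(447,66),(441,417),(341,418))]
b=np.array(b);print(b.mean(0),np.degrees(np.arctan2(*(b[0]+b[1]-b[2]-b[3])[1::-1])))
print(np.array([watz(c,o,u/1.4,v/1.4,.004) for u,v in((535,75),(624,80),(616,334),(538,336))]), watz(c,o,322/1.4,70/1.4,.152),watz(c,o,322/1.4,95/1.4,.152))
y=np.radians(5);print(rot(o).T@(np.array([.521,.223,.172])-o['eef_pos'])*1000)
E
```

```text
[array([0.55836135, 0.22442252, 0.2       ]), array([0.48724712, 0.22097574, 0.2       ]), array([0.52322438, 0.23256581, 0.2       ]), array([0.52418994, 0.21360015, 0.2       ])]
[0.52009258 0.22256537 0.164     ] 3.2098890497361805
[[ 0.70478416  0.06999006  0.004     ]
 [ 0.7190211  -0.04413984  0.004     ]
 [ 0.39889411 -0.07890635  0.004     ]
 [ 0.3932616   0.03253323  0.004     ]] [0.66492171 0.28267126 0.152     ] [0.64450094 0.28159495 0.152     ]
[ -0.70601125  -4.92664049 157.0854518 ]
```

```bash
python3 -m handwheel '[[[0,-5,35],[0,0,0],-1],[[0,-5,70],[0,0,0],-1],[[0,-5,100],[0,0,0],-1],[[0,-5,125],[0,0,0],-1],[[0,-5,145],[0,0,0],-1],[[0,-5,155],[0,0,0],-1],[[0,-5,157],[0,0,0],-1],[[0,-5,157],[0,0,0],0],[[0,-5,157],[0,0,0],1],[[0,-5,157],[0,0,0],1],[[0,-5,157],[0,0,0],1],[[0,-5,157],[0,0,0],1],[[0,-5,157],[0,0,0],1],[[0,-5,157],[0,0,0],1],[[0,-5,157],[0,0,0],1],[[0,-5,157],[0,0,0],1]]' 70
python3 -m handwheel '[[[0,0,-5],[0,0,0],1],[[0,0,-15],[0,0,0],1],[[0,0,-30],[0,0,0],1],[[0,0,-50],[0,0,0],1],[[0,0,-70],[0,0,0],1],[[0,0,-80],[0,0,0],1],[[0,0,-80],[0,0,0],1]]'
python3 - <<'E'
from h import *
o=obs();print(o['eef_pos'],rot(o).round(3),rot(o).T@(np.array([.555,-.005,.25])-o['eef_pos'])*1000)
E
```

```text
t: 5.5
eef_pos: [0.5215, 0.2241, 0.1724]
tool_rot: [0.0, 1.0, 0.026, 0.0]
contact_force: [-0.3, -0.0, 0.4]
gripper_width: -0.004
t: 6.08
eef_pos: [0.523, 0.2251, 0.2556]
tool_rot: [-0.001, 1.0, 0.026, 0.003]
contact_force: [-0.2, 1.1, 0.1]
gripper_width: -0.001
[0.52295866 0.22511579 0.25564219] [[ 0.999  0.053  0.005]
 [ 0.053 -0.999  0.002]
 [ 0.005 -0.002 -1.   ]] [ 19.84378451 231.49480776   5.30433373]
```

```bash
python3 look.py w2.png cover:.164
```

```text
6.0833 [0.523 0.225 0.256] 3.0201601100276023
cover 0.82 [283.9, 184.2, 109.4, 306.9] ctr [0.521 0.224 0.164] L 0.09035978233616841 0.30118026700808675 yaw -174.4618532247315 [161.581 135.887  93.177]
```

View pics/w2.png

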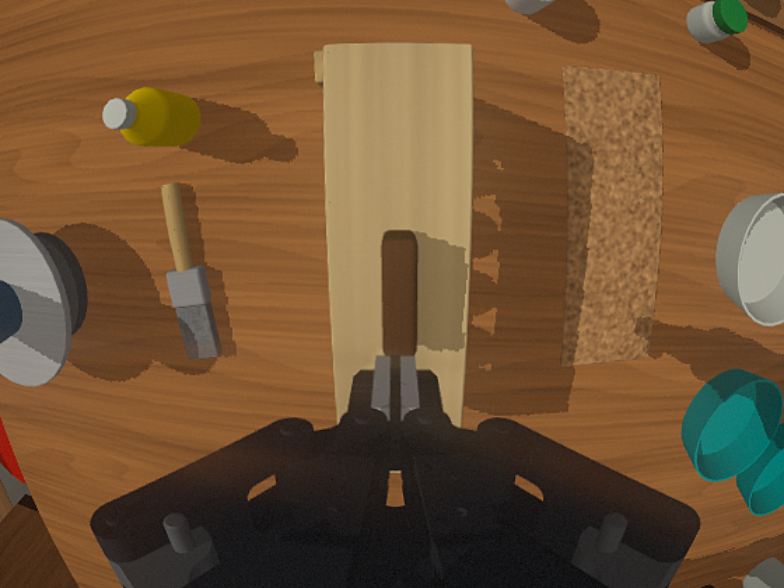

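```bash
python3 - <<'E'
from h import *
import pickle
np.set_printoptions(precision=3,suppress=True)
o,c=pickle.load(open('w.pkl','rb'))
print('T',np.array(c['tool_from_camera']))
p=np.array(o['eef_pos']);M=rot(o)
print('tcp',wproj(c,o,p)*1.4,'tcp +-5y',wproj(c,o,[p+M[:,1]*.005,p-M[:,1]*.005,p-M[:,2]*.019])*1.4)
C=np.array([.521,.224,0]);u=np.array([.9986,.053,0])*.035
print('bar ends top',wproj(c,o,[C+u+[0,0,.2],C-u+[0,0,.2]])*1.4,'foot',wproj(c,o,[C+u+[0,0,.164],C-u+[0,0,.164]])*1.4)
for n in('scene','side'):
    k=viewer.read_camera(n);f=k['frame'];a=proj(k,p)[0];b=proj(k,C+[0,0,.2])[0];print(n,a,b)
    x,y=b.astype(int);save('z%s.png'%n,cv2.resize(f[y-60:y+60,x-60:x+60],None,fx=5,fy=5));print(x-60,y-60)
a=cv2.imread('pics/zscene.png');b=cv2.imread('pics/zside.png');cv2.imwrite('pics/z.png',cv2.resize(np.hstack([a,b]),(800,400)))
E
```

```text
T [[-0.001 -0.955 -0.297  0.076]
 [ 1.    -0.001 -0.001 -0.   ]
 [ 0.    -0.297  0.955 -0.183]
 [ 0.     0.     0.     1.   ]]
tcp [[395.713 335.376]] tcp +-5y [[407.239 335.355]
 [384.186 335.378]
 [395.796 353.802]]
bar ends top [[397.581 237.605]
 [397.515 358.079]] foot [[397.347 227.369]
 [397.321 334.581]]
scene [342.978 150.432] [341.146 163.978]
281 103
side [259.007 131.119] [259.    148.479]
198 88
```

View pics/z.png

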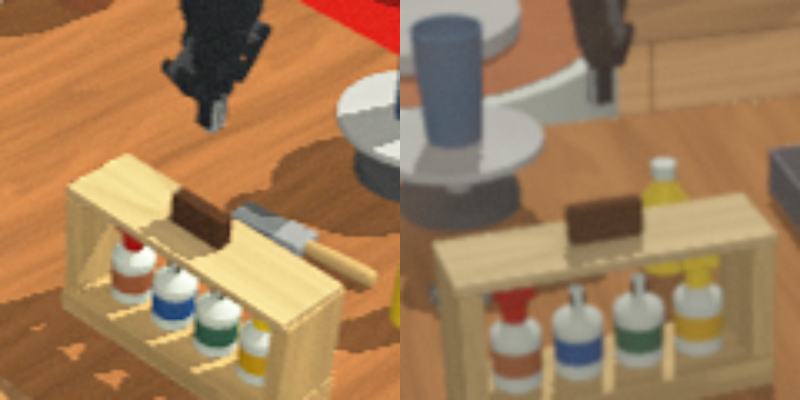

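The gripper shut on nothing. In both side views the real fingertips sit about 9–11 px above the reported TCP, so they end roughly 35 mm short of it. The wrist view agrees. I'll open, go about 37 mm deeper and re-grip.

```bash
python3 -m handwheel '[[[0,0,0],[0,0,0],-1],[[0,0,0],[0,0,0],-1],[[0,0,0],[0,0,0],-1],[[0,0,0],[0,0,0],-1],[[0,0,0],[0,0,0],-1],[[0,0,0],[0,0,0],-1],[[0,0,30],[0,0,0],-1],[[0,0,60],[0,0,0],-1],[[0,0,85],[0,0,0],-1],[[0,0,105],[0,0,0],-1],[[0,0,112],[0,0,0],-1],[[0,0,117],[0,0,0],-1],[[0,0,117],[0,0,0],-1]]'
python3 -m handwheel '[[[0,0,0],[0,0,0],1],[[0,0,0],[0,0,0],1],[[0,0,0],[0,0,0],1],[[0,0,0],[0,0,0],1],[[0,0,0],[0,0,0],1],[[0,0,0],[0,0,0],1],[[0,0,0],[0,0,0],1],[[0,0,0],[0,0,0],1]]' 70
python3 - <<'E'
from h import *
k=viewer.read_camera('side');save('g1.png',cv2.resize(k['frame'][88:208,198:318],None,fx=4,fy=4))
print(obs()['contact_force'],obs()['torque'])
E
```

```text
t: 7.37
eef_pos: [0.5214, 0.2241, 0.1352]
tool_rot: [0.0, 1.0, 0.026, -0.0]
contact_force: [0.3, -0.5, -0.7]
gripper_width: 1.003
t: 8.03
eef_pos: [0.5219, 0.2243, 0.1361]
tool_rot: [-0.0, 1.0, 0.026, 0.001]
contact_force: [-0.2, -1.4, 4.9]
gripper_width: 0.218
[-0.09012996 -0.24760436  5.74148157] [-0.19810955  0.1956287   0.01619022]
```

View pics/g1.png

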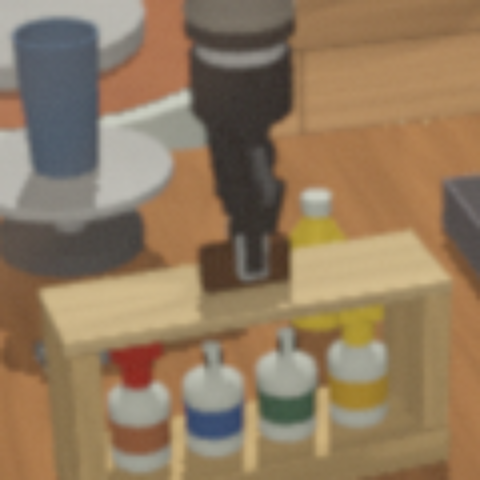

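```bash
python3 -m handwheel '[[[0,0,-5],[0,0,0],1],[[0,0,-15],[0,0,0],1],[[0,0,-30],[0,0,0],1],[[0,0,-50],[0,0,0],1],[[0,0,-60],[0,0,0],1],[[1,8,-60],[0,0,0],1],[[3,28,-60],[0,0,0],1],[[5,53,-60],[0,0,0],1],[[7,80,-60],[0,0,-1],1],[[10,107,-60],[0,0,-2],1],[[13,134,-60],[0,0,-3],1],[[15,161,-60],[0,0,-3.5],1],[[18,188,-60],[0,0,-3.5],1],[[20,213,-60],[0,0,-3.5],1],[[21,226,-60],[0,0,-3.5],1],[[21,230,-60],[0,0,-3.5],1],[[21,230,-60],[0,0,-3.5],1]]'
python3 look.py w3.png mat:.004; python3 - <<'E'
from h import *
k=viewer.read_camera('side');save('g2.png',k['frame'])
E
```

```text
t: 9.5
eef_pos: [0.5541, -0.0053, 0.1948]
tool_rot: [-0.0, 0.998, 0.056, -0.001]
contact_force: [0.3, 0.3, -3.7]
gripper_width: 0.218
9.5 [ 0.554 -0.005  0.195] 6.416405858743709
```

View pics/g2.png

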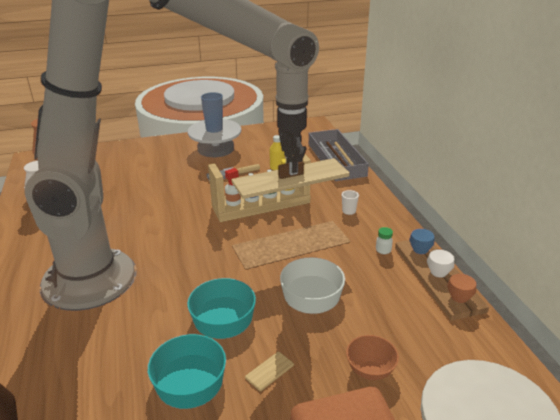

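The cover is held level above the mat at about (290,178). I'll lower it.

```bash
python3 -m handwheel '[[[0,0,20],[0,0,0],1],[[0,0,50],[0,0,0],1],[[0,0,80],[0,0,0],1],[[0,0,110],[0,0,0],1],[[0,0,140],[0,0,0],1],[[0,0,165],[0,0,0],1],[[0,0,185],[0,0,0],1],[[0,0,195],[0,0,0],1],[[0,0,201],[0,0,0],1],[[0,0,205],[0,0,0],1],[[0,0,208],[0,0,0],1],[[0,0,208],[0,0,0],1]]'

```

```text
t: 10.65
eef_pos: [0.5556, -0.0039, -0.0116]
tool_rot: [-0.0, 0.998, 0.057, 0.001]
contact_force: [0.4, -0.4, -2.2]
gripper_width: 0.216
```

```bash
python3 -m handwheel '[[[0,0,2],[0,0,0],1],[[0,0,3],[0,0,0],1],[[0,0,3],[0,0,0],1]]'; python3 -m handwheel '[[[0,0,1],[0,0,0],0.2],[[0,0,0],[0,0,0],-0.2],[[0,0,0],[0,0,0],-1],[[0,0,0],[0,0,0],-1],[[0,0,0],[0,0,0],-1],[[0,0,0],[0,0,0],-1],[[0,0,-20],[0,0,0],-1],[[0,0,-50],[0,0,0],-1],[[0,0,-90],[0,0,0],-1],[[0,0,-130],[0,0,0],-1],[[0,0,-170],[0,0,0],-1],[[0,0,-210],[0,0,0],-1],[[0,0,-250],[0,0,0],-1],[[0,0,-275],[0,0,0],-1],[[0,0,-275],[0,0,0],-1]]'; python3 - <<'E'
from h import *
o=obs();print(rot(o).T@(np.array([.49,.215,.32])-o['eef_pos'])*1000)
E
```

```text
t: 10.9
eef_pos: [0.5559, -0.0041, -0.012]
tool_rot: [0.001, 0.998, 0.057, 0.001]
contact_force: [-9.0, 0.1, 25.9]
gripper_width: 0.217
t: 12.15
eef_pos: [0.558, -0.0039, 0.2658]
tool_rot: [0.0, 0.998, 0.057, 0.005]
contact_force: [0.7, 0.7, 0.9]
gripper_width: 1.005
[ -42.1440288  -225.11953223  -54.86527009]
```

```bash
python3 -m handwheel '[[[-4,-20,-10],[0,0,0],-1],[[-10,-55,-30],[0,0,0],-1],[[-17,-90,-50],[0,0,0],-1],[[-24,-125,-60],[0,0,0],-1],[[-31,-160,-60],[0,0,0],-1],[[-38,-195,-60],[0,0,0],-1],[[-42,-220,-60],[0,0,0],-1],[[-42,-225,-60],[0,0,0],-1],[[-42,-225,-60],[0,0,0],-1],[[-42,-225,-60],[0,0,0],-1]]'; python3 look.py w4.png rack:.015 cap0:.143 cap3:.143 cover:.016
```

```text
t: 12.98
eef_pos: [0.4875, 0.2134, 0.3187]
tool_rot: [0.0, 0.998, 0.057, -0.0]
contact_force: [-0.2, -0.8, 0.0]
gripper_width: 0.997
12.9833 [0.487 0.213 0.319] 6.51691121609217
rack 0.6 [277.7, 143.4, 86.4, 261.5] ctr [0.506 0.229 0.015] L 0.4200635663091288 0.12455147325925345 yaw 3.564349020578798 [136.572 114.509  78.662]
cap0 0.97 [271.3, 222.1, 26.2, 33.4] ctr [0.435 0.219 0.143] L 0.028253130173593353 0.04092690395081969 yaw -161.54023569064626 [139.859  41.876  25.809]
cap0 0.92 [275.7, 70.0, 24.4, 32.5] ctr [0.61  0.234 0.143] L 0.03759617769508121 0.024116504683192833 yaw 1.4239855196632862 [174.27  146.563   4.76 ]
cap0 0.63 [521.5, 181.4, 76.3, 89.6] ctr [ 0.529 -0.121  0.143] L 0.1431398542486241 0.13772248046355845 yaw -77.90286753360108 [141.428 140.731 129.044]
cap3 0.97 [271.3, 222.1, 26.2, 33.4] ctr [0.435 0.219 0.143] L 0.028253130173593353 0.04092690395081969 yaw -161.54023569064626 [139.859  41.876  25.809]
cap3 0.92 [275.7, 70.0, 24.4, 32.5] ctr [0.61  0.234 0.143] L 0.03759617769508121 0.024116504683192833 yaw 1.4239855196632862 [174.27  146.563   4.76 ]
cap3 0.63 [521.5, 181.4, 76.3, 89.6] ctr [ 0.529 -0.121  0.143] L 0.1431398542486241 0.13772248046355845 yaw -77.90286753360108 [141.428 140.731 129.044]
cover 0.69 [418.8, 136.8, 60.1, 181.5] ctr [ 0.556 -0.006  0.016] L 0.296127408387612 0.09745581924296598 yaw 6.352586134045764 [153.578 128.09   86.736]
cover 0.43 [144.9, 153.2, 28.1, 117.8] ctr [0.477 0.444 0.016] L 0.04593442838154342 0.18695675304462062 yaw -170.97439325730545 [108.49   97.438  82.328]
cover 0.36 [491.6, 16.6, 37.8, 23.5] ctr [ 0.805 -0.115  0.016] L 0.09693894729759296 0.04580079987619256 yaw -51.885702869218065 [ 70.625 101.154  70.113]
```

View pics/w4.png

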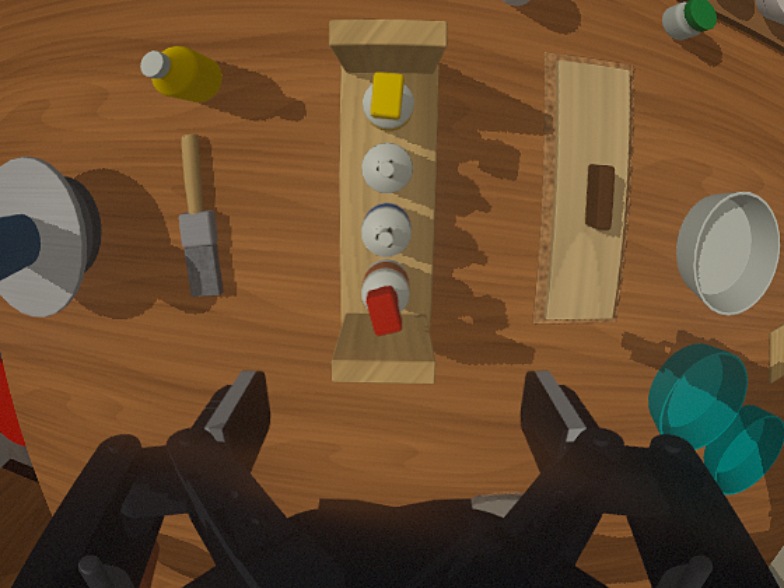

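The cover lies on the mat, with its bar at (600,197). The caps are red at (384,311), twisted relative to the rack, and yellow at (388,95). The spigots at (387,168) and (386,236) are bare, and nothing is hidden.

```bash
python3 - <<'E'
from h import *
import pickle
np.set_printoptions(precision=4,suppress=True)
o,c=pickle.load(open('w.pkl','rb'))
W=lambda L,z:np.array([watz(c,o,u/1.4,v/1.4,z) for u,v in L])
f=W([(330,22),(446,22),(447,43),(330,45)],.152);n=W([(332,361),(435,360),(433,382),(333,382)],.152)
print(f,n);F=f.mean(0);N=n.mean(0);d=F-N;print('rack',(F+N)/2,np.linalg.norm(d[:2]),np.degrees(np.arctan2(d[1],d[0])))
u=d/np.linalg.norm(d)
for x in(-.09,.09):print('bottle',(F+N)/2+u*x)
h=cv2.cvtColor(c['frame'],cv2.COLOR_RGB2HSV)
for nm,lo,hi in(('red',(0,215,120),(8,255,255)),('yel',(24,215,120),(32,255,255))):
    m=cv2.inRange(h,lo,hi);m[:,:240]=0;m[:,320:]=0;m[300:]=0
    k=max(cv2.findContours(m,0,1)[0],key=cv2.contourArea);P=W(k[:,0]*1.4,.143);b=cv2.minAreaRect((P[:,:2]*1000).astype(np.float32));print(nm,b,len(k))
print(watz(c,o,384/1.4,311/1.4,.143),watz(c,o,388/1.4,95/1.4,.143))
E
```

```text
[[0.6637 0.2831 0.152 ]
 [0.6731 0.1956 0.152 ]
 [0.6559 0.193  0.152 ]
 [0.6448 0.2808 0.152 ]] [[0.3884 0.2565 0.152 ]
 [0.3995 0.1693 0.152 ]
 [0.3782 0.1678 0.152 ]
 [0.3681 0.2544 0.152 ]]
rack [0.5215 0.2251 0.152 ] 0.2770781758950087 5.4144272228477766
bottle [0.4319 0.2166 0.152 ]
bottle [0.6111 0.2336 0.152 ]
red ((433.10546875, 217.72564697265625), (34.53287124633789, 21.5596981048584), 20.879558563232422) 98
yel ((610.7747192382812, 234.22361755371094), (35.1235466003418, 22.249372482299805), 1.471333384513855) 94
[0.4355 0.2168 0.143 ] [0.6101 0.2328 0.143 ]
```

```bash
python3 -m handwheel '[[[-15,-3,20],[0,0,-3],0],[[-35,-7,40],[0,0,-7],0],[[-53,-10,70],[0,0,-13.5],0],[[-53.5,-10,100],[0,0,-13.5],0],[[-53.5,-10,130],[0,0,-13.5],0],[[-53.5,-10,155],[0,0,-13.5],0],[[-53.5,-10,180],[0,0,-13.5],0],[[-53.5,-10,195],[0,0,-13.5],0],[[-53.5,-10,210],[0,0,-13.5],0],[[-53.5,-10,220],[0,0,-13.5],0],[[-53.5,-10,227],[0,0,-13.5],0],[[-53.5,-10,229],[0,0,-13.5],0],[[-53.5,-10,229],[0,0,-13.5],0]]'; python3 look.py w5.png; python3 -c "
from h import *;print(obs()['q'],obs()['contact_force'])"
```

```text
t: 14.32
eef_pos: [0.4331, 0.218, 0.0904]
tool_rot: [0.0, 0.985, 0.174, -0.0]
contact_force: [0.7, -0.4, 0.5]
gripper_width: 0.5
14.3167 [0.433 0.218 0.09 ] 20.00813702472419
[-0.07208914  0.36494474 -0.62147811  2.06136517  0.29403777  0.80024249
 -2.0908787 ] [ 0.47406655 -0.00601266  0.37338461]
```

View pics/w5.png

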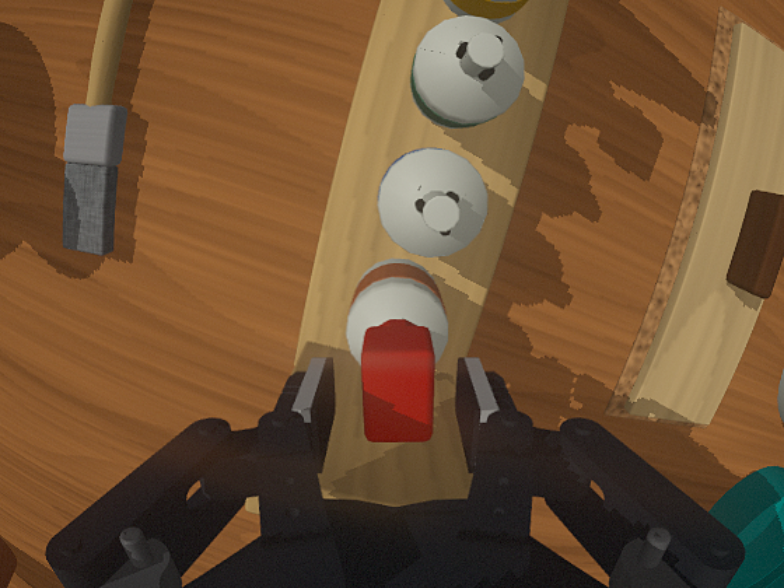

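The red cap at (398,380) sits centred between the pads at (315,395) and (480,395). I'll close and start twisting.

```bash
python3 -m handwheel '[[[0,0,0],[0,0,0],1],[[0,0,0],[0,0,0],1],[[0,0,0],[0,0,0],1],[[0,0,0],[0,0,0],1],[[0,0,0],[0,0,0],1],[[0,0,0],[0,0,0],1],[[0,0,0],[0,0,0],1],[[0,0,0],[0,0,0],1]]' 80; python3 -m handwheel '[[[0,0,-0.2],[0,0,7],1],[[0,0,-0.4],[0,0,14],1],[[0,0,-0.6],[0,0,21],1],[[0,0,-0.8],[0,0,28],1],[[0,0,-1],[0,0,35],1],[[0,0,-1.2],[0,0,28],1],[[0,0,-1.4],[0,0,21],1],[[0,0,-1.6],[0,0,14],1],[[0,0,-1.8],[0,0,7],1],[[0,0,-2],[0,0,0],1],[[0,0,-2.2],[0,0,-7],1],[[0,0,-2.4],[0,0,-14],1],[[0,0,-2.6],[0,0,-21],1],[[0,0,-2.8],[0,0,-28],1],[[0,0,-3],[0,0,-35],1],[[0,0,-3.2],[0,0,-28],1],[[0,0,-3.4],[0,0,-21],1],[[0,0,-3.6],[0,0,-14],1],[[0,0,-3.8],[0,0,-7],1],[[0,0,-4],[0,0,0],1]]'; python3 -c "
from h import *;print(obs()['q'][6])"
```

```text
t: 15.03
eef_pos: [0.4339, 0.2179, 0.0915]
tool_rot: [0.0, 0.985, 0.174, 0.001]
contact_force: [-1.1, -2.0, 4.4]
gripper_width: 0.255
t: 16.7
eef_pos: [0.4333, 0.2177, 0.0945]
tool_rot: [0.0, 0.985, 0.171, 0.0]
contact_force: [1.2, -0.0, -6.0]
gripper_width: 0.256
-2.0896084552268164
```

```bash
python3 -m handwheel '[[[0,0,-0.2],[0,0,7],1],[[0,0,-0.4],[0,0,14],1],[[0,0,-0.6],[0,0,21],1],[[0,0,-0.8],[0,0,28],1],[[0,0,-1],[0,0,35],1],[[0,0,-1.2],[0,0,28],1],[[0,0,-1.4],[0,0,21],1],[[0,0,-1.6],[0,0,14],1],[[0,0,-1.8],[0,0,7],1],[[0,0,-2],[0,0,0],1],[[0,0,-2.2],[0,0,-7],1],[[0,0,-2.4],[0,0,-14],1],[[0,0,-2.6],[0,0,-21],1],[[0,0,-2.8],[0,0,-28],1],[[0,0,-3],[0,0,-35],1],[[0,0,-3.2],[0,0,-28],1],[[0,0,-3.4],[0,0,-21],1],[[0,0,-3.6],[0,0,-14],1],[[0,0,-3.8],[0,0,-7],1],[[0,0,-4],[0,0,0],1]]'; python3 -c "
from h import *;k=viewer.read_camera('side');p=proj(k,[.433,.2175,.12])[0].astype(int);save('g3.png',cv2.resize(k['frame'][p[1]-40:p[1]+40,p[0]-40:p[0]+60],None,fx=6,fy=6))"
```

```text
t: 18.37
eef_pos: [0.4333, 0.2178, 0.0985]
tool_rot: [0.0, 0.985, 0.171, 0.0]
contact_force: [2.0, -0.1, -5.1]
gripper_width: 0.253
```

View pics/g3.png

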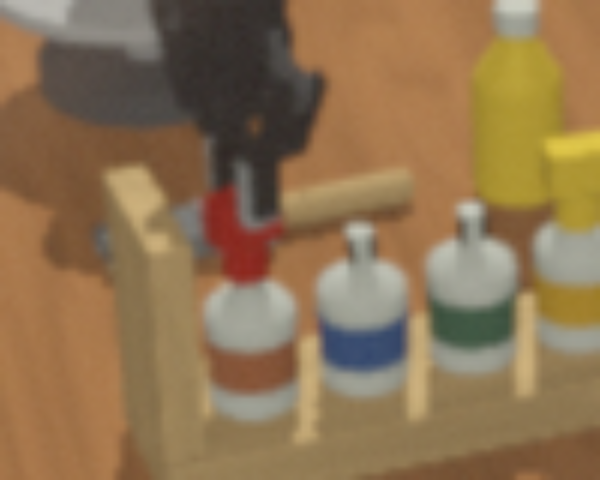

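The red cap is held by the pads and the red bottle is still seated. The force holds at about 5–6 N as the cap rises, so the twisting works and I'll continue.

```bash
python3 -m handwheel '[[[0,0,-0.2],[0,0,7],1],[[0,0,-0.4],[0,0,14],1],[[0,0,-0.6],[0,0,21],1],[[0,0,-0.8],[0,0,28],1],[[0,0,-1],[0,0,35],1],[[0,0,-1.2],[0,0,28],1],[[0,0,-1.4],[0,0,21],1],[[0,0,-1.6],[0,0,14],1],[[0,0,-1.8],[0,0,7],1],[[0,0,-2],[0,0,0],1],[[0,0,-2.2],[0,0,-7],1],[[0,0,-2.4],[0,0,-14],1],[[0,0,-2.6],[0,0,-21],1],[[0,0,-2.8],[0,0,-28],1],[[0,0,-3],[0,0,-35],1],[[0,0,-3.2],[0,0,-28],1],[[0,0,-3.4],[0,0,-21],1],[[0,0,-3.6],[0,0,-14],1],[[0,0,-3.8],[0,0,-7],1],[[0,0,-4],[0,0,0],1]]'; python3 -m handwheel '[[[0,0,-0.2],[0,0,7],1],[[0,0,-0.4],[0,0,14],1],[[0,0,-0.6],[0,0,21],1],[[0,0,-0.8],[0,0,28],1],[[0,0,-1],[0,0,35],1],[[0,0,-1.2],[0,0,28],1],[[0,0,-1.4],[0,0,21],1],[[0,0,-1.6],[0,0,14],1],[[0,0,-1.8],[0,0,7],1],[[0,0,-2],[0,0,0],1],[[0,0,-2.2],[0,0,-7],1],[[0,0,-2.4],[0,0,-14],1],[[0,0,-2.6],[0,0,-21],1],[[0,0,-2.8],[0,0,-28],1],[[0,0,-3],[0,0,-35],1],[[0,0,-3.2],[0,0,-28],1],[[0,0,-3.4],[0,0,-21],1],[[0,0,-3.6],[0,0,-14],1],[[0,0,-3.8],[0,0,-7],1],[[0,0,-4],[0,0,0],1]]'
```

```text
t: 20.08
eef_pos: [0.4334, 0.2179, 0.1026]
tool_rot: [0.0, 0.985, 0.172, 0.0]
contact_force: [1.8, -0.7, -4.5]
gripper_width: 0.256
t: 21.75
eef_pos: [0.4336, 0.2179, 0.1068]
tool_rot: [0.0, 0.985, 0.172, 0.001]
contact_force: [0.9, -0.7, -1.8]
gripper_width: 0.26
```

```bash
python3 -m handwheel '[[[0,0,-0.2],[0,0,7],1],[[0,0,-0.4],[0,0,14],1],[[0,0,-0.6],[0,0,21],1],[[0,0,-0.8],[0,0,28],1],[[0,0,-1],[0,0,35],1],[[0,0,-1.2],[0,0,28],1],[[0,0,-1.4],[0,0,21],1],[[0,0,-1.6],[0,0,14],1],[[0,0,-1.8],[0,0,7],1],[[0,0,-2],[0,0,0],1],[[0,0,-2.2],[0,0,-7],1],[[0,0,-2.4],[0,0,-14],1],[[0,0,-2.6],[0,0,-21],1],[[0,0,-2.8],[0,0,-28],1],[[0,0,-3],[0,0,-35],1],[[0,0,-3.2],[0,0,-28],1],[[0,0,-3.4],[0,0,-21],1],[[0,0,-3.6],[0,0,-14],1],[[0,0,-3.8],[0,0,-7],1],[[0,0,-4],[0,0,0],1]]'
```

```text
t: 23.42
eef_pos: [0.4333, 0.2183, 0.111]
tool_rot: [-0.0, 0.985, 0.172, 0.0]
contact_force: [0.4, 0.2, -0.2]
gripper_width: 0.253
```

```bash
python3 -m handwheel '[[[0,0,-3],[0,0,0],1],[[0,0,-8],[0,0,0],1],[[0,0,-20],[0,0,0],1],[[0,0,-50],[0,0,0],1],[[0,0,-80],[0,0,0],1],[[-1,15,-100],[0,0,0],1],[[-4,45,-110],[0,0,0],1],[[-8,80,-110],[0,0,0],1],[[-12,115,-110],[0,0,0],1],[[-15,150,-110],[0,0,0],1],[[-19,185,-110],[0,0,0],1],[[-23,220,-110],[0,0,0],1],[[-26,255,-110],[0,0,0],1],[[-30,290,-110],[0,0,0],1],[[-34,325,-110],[0,0,0],1],[[-37,360,-110],[0,0,0],1],[[-41,395,-110],[0,0,0],1],[[-44,425,-110],[0,0,0],1],[[-46,443,-110],[0,0,0],1],[[-46,443,-110],[0,0,0],1]]'; cat > tub.py <<'E'
from h import *
np.set_printoptions(precision=3,suppress=True)
from scipy.optimize import least_squares
def fit(f,m,z):
    k=max(cv2.findContours(m.astype(np.uint8),0,1)[0],key=cv2.contourArea)[:,0]
    return np.array([f(u,v,z)[:2] for u,v in k])
for n in('scene','side','wrist'):
    o=obs();c=viewer.read_camera(n)
    for r in viewer.outline_of(c,'tub'):
        m=r['mask']
        if m.sum()>0 and np.ptp(c['frame'][m].mean(0))<40:
            f=(lambda u,v,z:watz(c,o,u,v,z)) if n=='wrist' else (lambda u,v,z:atz(c,u,v,z))
            P=fit(f,m,.055);Q=fit(f,m,.0)
            # rim circle r=.08 at z=.055 : robust fit
            s=least_squares(lambda x:np.hypot(*(P-x).T)-.08,P.mean(0),loss='cauchy',f_scale=.004)
            print(n,round(r['score'],2),r['rect'],'rimfit',s.x,'cost',s.cost)
print(o['eef_pos'],o['gripper_width'])
E
python3 tub.py; python3 look.py w6.png
```

```text
t: 25.08
eef_pos: [0.5415, -0.2195, 0.2212]
tool_rot: [0.001, 0.985, 0.172, 0.0]
contact_force: [0.4, 0.5, -0.3]
gripper_width: 0.256
scene 0.94 [234.2, 256.2, 50.4, 46.2] rimfit [ 0.504 -0.212] cost 0.001396111011639161
side 0.96 [295.5, 287.1, 66.6, 51.7] rimfit [ 0.499 -0.212] cost 0.002314524736058628
side 0.64 [270.6, 183.2, 13.9, 19.5] rimfit [0.505 0.261] cost 0.0010642421524534819
wrist 0.78 [269.2, 207.3, 142.1, 121.8] rimfit [ 0.499 -0.21 ] cost 0.003949486475702824
[ 0.542 -0.212  0.221] 0.2537734732264232
25.3833 [ 0.542 -0.212  0.221] 20.20805823203171
```

View pics/w6.png

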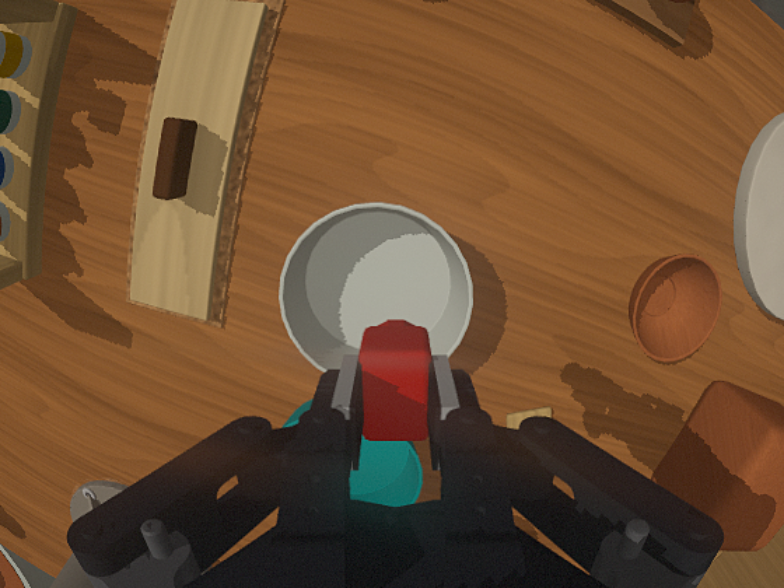

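The tub was knocked about 4 cm. It is now at (0.500,-0.211), with all three cameras agreeing, and shows at (376,290) in the wrist view. The cap is held at (397,380). I'll lower it into the tub off-centre, leaving room for the second one.

```bash
python3 -m handwheel '[[[-11,-16,20],[0,0,0],1],[[-11,-16,50],[0,0,0],1],[[-11,-16,80],[0,0,0],1],[[-11,-16,110],[0,0,0],1],[[-11,-16,140],[0,0,0],1],[[-11,-16,165],[0,0,0],1],[[-11,-16,185],[0,0,0],1],[[-11,-16,200],[0,0,0],1],[[-11,-16,210],[0,0,0],1],[[-11,-16,216],[0,0,0],1],[[-11,-16,218],[0,0,0],1],[[-11,-16,218],[0,0,0],1]]'
```

```text
t: 26.43
eef_pos: [0.5261, -0.2024, 0.0027]
tool_rot: [0.0, 0.985, 0.174, 0.0]
contact_force: [-0.7, -0.3, -0.2]
gripper_width: 0.256
```

```bash
python3 -m handwheel '[[[0,0,0],[0,0,0],0.2],[[0,0,0],[0,0,0],0],[[0,0,0],[0,0,0],0],[[0,0,0],[0,0,0],0],[[0,0,0],[0,0,0],0],[[0,0,-10],[0,0,0],0],[[0,0,-30],[0,0,0],0],[[0,0,-60],[0,0,0],0],[[0,0,-95],[0,0,0],0],[[0,0,-130],[0,0,0],0],[[0,0,-165],[0,0,0],0],[[0,0,-200],[0,0,0],0],[[0,0,-215],[0,0,0],0],[[0,0,-215],[0,0,0],0],[[0,0,-215],[0,0,0],0]]'
python3 - <<'E'
from h import *
o=obs();c=viewer.read_camera('wrist');r=viewer.outline_of(c,'cap0')
for x in r[:3]:print(x['score'],x['rect'],watz(c,o,*x['rect'][:2],.03))
print(o['eef_pos'],rot(o)[:2,:2],rot(o).T@(np.array([.6107,.234,.218])-o['eef_pos'])*1000)
E
```

```text
t: 27.68
eef_pos: [0.5261, -0.2027, 0.2189]
tool_rot: [0.001, 0.985, 0.174, 0.001]
contact_force: [-0.7, -0.4, -0.2]
gripper_width: 0.498
0.86 [282.9, 179.3, 22.5, 36.0] [ 0.52428091 -0.20447407  0.03      ]
[ 0.52611967 -0.20270652  0.21891544] [[ 0.93954931  0.34240524]
 [ 0.34240842 -0.93955061]] [ 228.99764673 -381.34879036    0.65599018]
```

```bash
python3 -m handwheel '[[[15,-25,0],[0,0,3],0],[[33,-55,0],[0,0,6],0],[[50,-84,0],[0,0,10],0],[[68,-113,0],[0,0,14],0],[[85,-142,0],[0,0,18.5],0],[[103,-172,0],[0,0,18.5],0],[[120,-200,0],[0,0,18.5],0],[[138,-230,0],[0,0,18.5],0],[[155,-258,0],[0,0,18.5],0],[[172,-287,0],[0,0,18.5],0],[[190,-316,0],[0,0,18.5],0],[[207,-345,0],[0,0,18.5],0],[[223,-371,0],[0,0,18.5],0],[[229,-381,0],[0,0,18.5],0],[[229,-381,0],[0,0,18.5],0],[[229,-381,0],[0,0,18.5],0]]'
python3 - <<'E'
from h import *
o=obs();c=viewer.read_camera('wrist')
h=cv2.cvtColor(c['frame'],cv2.COLOR_RGB2HSV);m=cv2.inRange(h,(24,215,120),(32,255,255));m[:,:200]=0;m[:,360:]=0
for k in cv2.findContours(m,0,1)[0]:
    if cv2.contourArea(k)>100:
        P=np.array([watz(c,o,u,v,.143) for u,v in k[:,0]]);print(cv2.boundingRect(k),cv2.minAreaRect((P[:,:2]*1000).astype(np.float32)))
print(o['eef_pos'],o['q'])
E
```

```text
t: 29.12
eef_pos: [0.6096, 0.2335, 0.2157]
tool_rot: [0.001, 1.0, 0.014, -0.001]
contact_force: [-1.0, -0.8, 0.9]
gripper_width: 0.496
(268, 177, 28, 46) ((613.95947265625, 234.34603881835938), (38.16944122314453, 22.348590850830078), 1.5146547555923462)
[0.6095515  0.23346733 0.21574174] [-0.12960317  0.46339798 -0.46527298  1.55670653  0.21876994  1.17656585
 -2.180504  ]
```

```bash
python3 -m handwheel '[[[1,0,25],[0,0,0],0],[[1,0,50],[0,0,0],0],[[1,0,75],[0,0,0],0],[[1,0,95],[0,0,0],0],[[1,0,112],[0,0,0],0],[[1,0,122],[0,0,0],0],[[1,0,127],[0,0,0],0],[[1,0,128],[0,0,0],0],[[1,0,128],[0,0,0],0]]'; python3 -m handwheel '[[[0,0,0],[0,0,0],1],[[0,0,0],[0,0,0],1],[[0,0,0],[0,0,0],1],[[0,0,0],[0,0,0],1],[[0,0,0],[0,0,0],1],[[0,0,0],[0,0,0],1],[[0,0,0],[0,0,0],1],[[0,0,0],[0,0,0],1]]' 80
```

```text
t: 29.92
eef_pos: [0.6118, 0.2333, 0.09]
tool_rot: [0.0, 1.0, 0.013, 0.0]
contact_force: [0.1, 0.2, 0.6]
gripper_width: 0.499
t: 30.58
eef_pos: [0.6123, 0.234, 0.091]
tool_rot: [-0.0, 1.0, 0.013, 0.001]
contact_force: [-1.2, -2.2, 6.7]
gripper_width: 0.256
```

```bash
python3 -m handwheel '[[[0,0,-0.2],[0,0,7],1],[[0,0,-0.4],[0,0,14],1],[[0,0,-0.6],[0,0,21],1],[[0,0,-0.8],[0,0,28],1],[[0,0,-1],[0,0,35],1],[[0,0,-1.2],[0,0,28],1],[[0,0,-1.4],[0,0,21],1],[[0,0,-1.6],[0,0,14],1],[[0,0,-1.8],[0,0,7],1],[[0,0,-2],[0,0,0],1],[[0,0,-2.2],[0,0,-7],1],[[0,0,-2.4],[0,0,-14],1],[[0,0,-2.6],[0,0,-21],1],[[0,0,-2.8],[0,0,-28],1],[[0,0,-3],[0,0,-35],1],[[0,0,-3.2],[0,0,-28],1],[[0,0,-3.4],[0,0,-21],1],[[0,0,-3.6],[0,0,-14],1],[[0,0,-3.8],[0,0,-7],1],[[0,0,-4],[0,0,0],1]]'; python3 -c "
from h import *;k=viewer.read_camera('side');p=proj(k,[.55,.23,.1])[0].astype(int);save('g4.png',cv2.resize(k['frame'][p[1]-45:p[1]+45,p[0]-60:p[0]+60],None,fx=6,fy=6))"
```

```text
t: 32.25
eef_pos: [0.6115, 0.2338, 0.093]
tool_rot: [-0.0, 1.0, 0.01, 0.0]
contact_force: [1.3, 1.5, -5.5]
gripper_width: 0.255
```

View pics/g4.png

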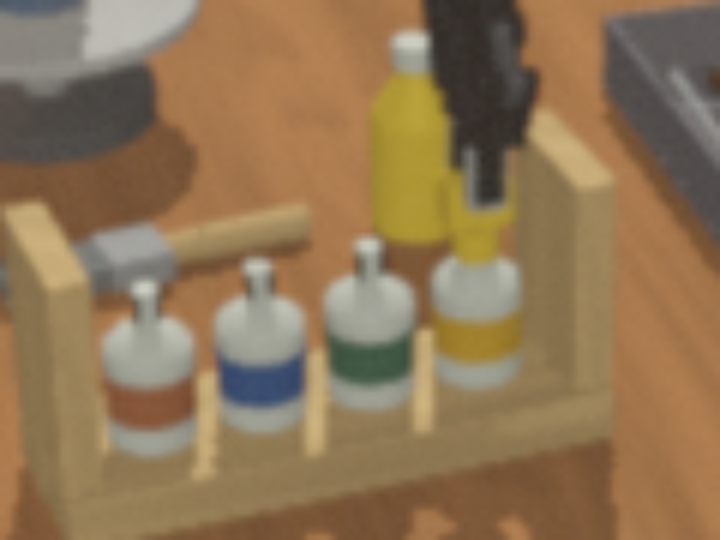

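The bare red bottle at (150,390) is seated and the yellow one at (478,320) is also in its seat. The force matches the first cap, so I'll continue.

```bash
python3 -m handwheel '[[[0,0,-0.2],[0,0,7],1],[[0,0,-0.4],[0,0,14],1],[[0,0,-0.6],[0,0,21],1],[[0,0,-0.8],[0,0,28],1],[[0,0,-1],[0,0,35],1],[[0,0,-1.2],[0,0,28],1],[[0,0,-1.4],[0,0,21],1],[[0,0,-1.6],[0,0,14],1],[[0,0,-1.8],[0,0,7],1],[[0,0,-2],[0,0,0],1],[[0,0,-2.2],[0,0,-7],1],[[0,0,-2.4],[0,0,-14],1],[[0,0,-2.6],[0,0,-21],1],[[0,0,-2.8],[0,0,-28],1],[[0,0,-3],[0,0,-35],1],[[0,0,-3.2],[0,0,-28],1],[[0,0,-3.4],[0,0,-21],1],[[0,0,-3.6],[0,0,-14],1],[[0,0,-3.8],[0,0,-7],1],[[0,0,-4],[0,0,0],1]]'; python3 -m handwheel '[[[0,0,-0.2],[0,0,7],1],[[0,0,-0.4],[0,0,14],1],[[0,0,-0.6],[0,0,21],1],[[0,0,-0.8],[0,0,28],1],[[0,0,-1],[0,0,35],1],[[0,0,-1.2],[0,0,28],1],[[0,0,-1.4],[0,0,21],1],[[0,0,-1.6],[0,0,14],1],[[0,0,-1.8],[0,0,7],1],[[0,0,-2],[0,0,0],1],[[0,0,-2.2],[0,0,-7],1],[[0,0,-2.4],[0,0,-14],1],[[0,0,-2.6],[0,0,-21],1],[[0,0,-2.8],[0,0,-28],1],[[0,0,-3],[0,0,-35],1],[[0,0,-3.2],[0,0,-28],1],[[0,0,-3.4],[0,0,-21],1],[[0,0,-3.6],[0,0,-14],1],[[0,0,-3.8],[0,0,-7],1],[[0,0,-4],[0,0,0],1]]'
```

```text
t: 33.97
eef_pos: [0.6116, 0.2339, 0.0971]
tool_rot: [-0.0, 1.0, 0.012, 0.0]
contact_force: [2.5, 0.5, -5.9]
gripper_width: 0.254
t: 35.63
eef_pos: [0.6116, 0.234, 0.1012]
tool_rot: [-0.0, 1.0, 0.012, 0.0]
contact_force: [1.6, 1.4, -5.6]
gripper_width: 0.255
```

```bash
python3 -m handwheel '[[[0,0,-0.2],[0,0,7],1],[[0,0,-0.4],[0,0,14],1],[[0,0,-0.6],[0,0,21],1],[[0,0,-0.8],[0,0,28],1],[[0,0,-1],[0,0,35],1],[[0,0,-1.2],[0,0,28],1],[[0,0,-1.4],[0,0,21],1],[[0,0,-1.6],[0,0,14],1],[[0,0,-1.8],[0,0,7],1],[[0,0,-2],[0,0,0],1],[[0,0,-2.2],[0,0,-7],1],[[0,0,-2.4],[0,0,-14],1],[[0,0,-2.6],[0,0,-21],1],[[0,0,-2.8],[0,0,-28],1],[[0,0,-3],[0,0,-35],1],[[0,0,-3.2],[0,0,-28],1],[[0,0,-3.4],[0,0,-21],1],[[0,0,-3.6],[0,0,-14],1],[[0,0,-3.8],[0,0,-7],1],[[0,0,-4],[0,0,0],1]]'; python3 -m handwheel '[[[0,0,-0.2],[0,0,7],1],[[0,0,-0.4],[0,0,14],1],[[0,0,-0.6],[0,0,21],1],[[0,0,-0.8],[0,0,28],1],[[0,0,-1],[0,0,35],1],[[0,0,-1.2],[0,0,28],1],[[0,0,-1.4],[0,0,21],1],[[0,0,-1.6],[0,0,14],1],[[0,0,-1.8],[0,0,7],1],[[0,0,-2],[0,0,0],1],[[0,0,-2.2],[0,0,-7],1],[[0,0,-2.4],[0,0,-14],1],[[0,0,-2.6],[0,0,-21],1],[[0,0,-2.8],[0,0,-28],1],[[0,0,-3],[0,0,-35],1],[[0,0,-3.2],[0,0,-28],1],[[0,0,-3.4],[0,0,-21],1],[[0,0,-3.6],[0,0,-14],1],[[0,0,-3.8],[0,0,-7],1],[[0,0,-4],[0,0,0],1]]'
```

```text
t: 37.3
eef_pos: [0.6119, 0.2339, 0.1056]
tool_rot: [-0.0, 1.0, 0.012, 0.001]
contact_force: [1.7, 0.5, -2.2]
gripper_width: 0.256
t: 38.97
eef_pos: [0.6115, 0.234, 0.1098]
tool_rot: [-0.0, 1.0, 0.012, 0.0]
contact_force: [0.3, 0.8, 0.4]
gripper_width: 0.258
```

```bash
python3 -m handwheel '[[[0,0,-3],[0,0,0],1],[[0,0,-8],[0,0,0],1],[[0,0,-20],[0,0,0],1],[[0,0,-50],[0,0,0],1],[[0,0,-80],[0,0,0],1],[[-5,15,-100],[0,0,-3],1],[[-15,45,-110],[0,0,-8],1],[[-26,80,-110],[0,0,-14],1],[[-38,115,-110],[0,0,-18.6],1],[[-50,150,-110],[0,0,-18.6],1],[[-61,185,-110],[0,0,-18.6],1],[[-73,220,-110],[0,0,-18.6],1],[[-84,255,-110],[0,0,-18.6],1],[[-96,290,-110],[0,0,-18.6],1],[[-107,325,-110],[0,0,-18.6],1],[[-119,360,-110],[0,0,-18.6],1],[[-130,395,-110],[0,0,-18.6],1],[[-140,425,-110],[0,0,-18.6],1],[[-149,451,-110],[0,0,-18.6],1],[[-149,451,-110],[0,0,-18.6],1]]'; python3 tub.py; python3 - <<'E'
from h import *
o=obs();c=viewer.read_camera('wrist')
for x in viewer.outline_of(c,'cap0')[:4]:print(x['score'],x['rect'],c['frame'][x['mask']].mean(0),watz(c,o,*x['rect'][:2],.03))
print(o['eef_pos'],rot(o)[:2,:2])
E
```

```text
t: 40.63
eef_pos: [0.472, -0.2279, 0.2204]
tool_rot: [0.002, 0.985, 0.172, -0.0]
contact_force: [-1.0, 0.3, -0.7]
gripper_width: 0.255
scene 0.56 [232.8, 257.0, 54.3, 49.3] rimfit [ 0.502 -0.211] cost 0.0015090490427133482
side 0.81 [292.6, 285.3, 69.1, 52.6] rimfit [ 0.498 -0.209] cost 0.0025093697983697284
wrist 0.94 [280.8, 157.9, 142.0, 144.9] rimfit [ 0.5  -0.21] cost 0.0005125728812082713
[ 0.475 -0.22   0.22 ] 0.25320701179627575
0.68 [281.4, 271.6, 54.9, 88.9] [148.78815261 123.66616466  13.32730924] [ 0.35873209 -0.2612884   0.03      ]
0.59 [283.9, 134.8, 20.8, 30.7] [146.68091168  48.30626781  40.46011396] [ 0.52204715 -0.20410363  0.03      ]
[ 0.4751504  -0.2194803   0.21986094] [[ 0.9377213   0.34738773]
 [ 0.3473877  -0.93772158]]
```

```bash
python3 -m handwheel '[[[-3,0,20],[0,0,0],1],[[-3,0,50],[0,0,0],1],[[-3,0,80],[0,0,0],1],[[-3,0,110],[0,0,0],1],[[-3,0,140],[0,0,0],1],[[-3,0,165],[0,0,0],1],[[-3,0,185],[0,0,0],1],[[-3,0,200],[0,0,0],1],[[-3,0,210],[0,0,0],1],[[-3,0,215],[0,0,0],1],[[-3,0,217],[0,0,0],1],[[-3,0,217],[0,0,0],1]]'; python3 -m handwheel '[[[0,0,0],[0,0,0],0.2],[[0,0,0],[0,0,0],0],[[0,0,0],[0,0,0],0],[[0,0,0],[0,0,0],0],[[0,0,0],[0,0,0],0],[[0,0,-10],[0,0,0],0],[[0,0,-30],[0,0,0],0],[[0,0,-60],[0,0,0],0],[[0,0,-95],[0,0,0],0],[[0,0,-130],[0,0,0],0],[[0,0,-165],[0,0,0],0],[[0,0,-200],[0,0,0],0],[[0,0,-215],[0,0,0],0],[[0,0,-215],[0,0,0],0],[[0,0,-215],[0,0,0],0]]'; python3 look.py w7.png cover:.016 cap0:.03
python3 - <<'E'
from h import *
o=obs();print(rot(o).T@(np.array([.556,-.005,.19])-o['eef_pos'])*1000)
E
```

```text
t: 42.03
eef_pos: [0.472, -0.2219, 0.0026]
tool_rot: [0.0, 0.985, 0.175, 0.0]
contact_force: [-0.3, -0.5, -0.4]
gripper_width: 0.254
t: 43.28
eef_pos: [0.472, -0.2221, 0.2188]
tool_rot: [0.001, 0.985, 0.175, 0.001]
contact_force: [0.1, -0.2, -0.9]
gripper_width: 0.5
43.2833 [ 0.472 -0.222  0.219] 20.127914739027002
cover 0.63 [143.4, 91.3, 93.6, 174.2] ctr [ 0.523 -0.004  0.016] L 0.24813423551420236 0.10083928323862466 yaw 5.292554159521479 [139.466 115.653  77.939]
cap0 0.81 [282.9, 130.3, 22.5, 30.2] ctr [ 0.524 -0.204  0.03 ] L 0.02478539606533041 0.037875863566206466 yaw -159.64227884674432 [147.734  47.483  38.418]
cap0 0.56 [283.4, 181.9, 21.7, 36.5] ctr [ 0.468 -0.223  0.03 ] L 0.02423155632511071 0.039480968145436966 yaw -159.51054050320627 [177.902 150.599  26.566]
[ 154.83696791 -174.00429657   26.2395991 ]
```

View pics/w7.png

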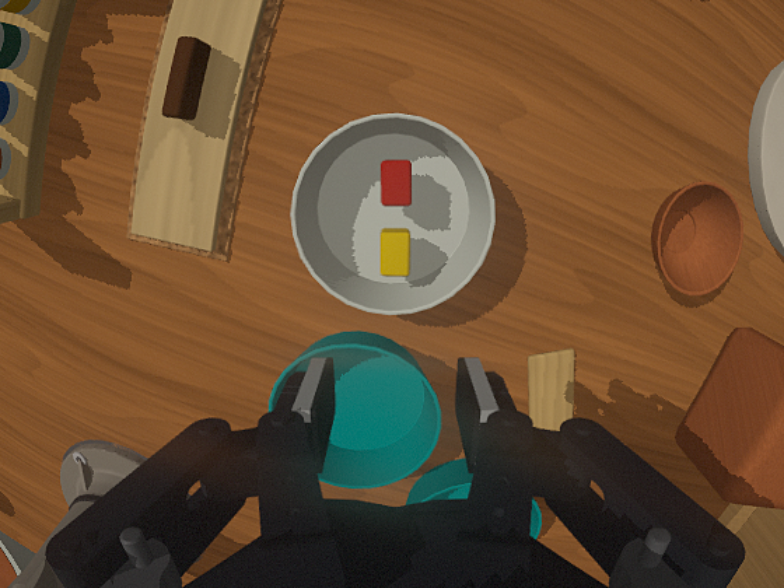

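Both caps stand in the tub, red at (396,183) and yellow at (395,252). Next is the cover, with its bar at (186,78).

```bash
python3 -m handwheel '[[[15,-17,0],[0,0,3],-0.3],[[40,-45,0],[0,0,7],-0.3],[[65,-73,0],[0,0,11],-0.3],[[90,-101,0],[0,0,13.7],-0.3],[[115,-129,0],[0,0,13.7],-0.3],[[140,-157,0],[0,0,13.7],-0.3],[[152,-171,0],[0,0,13.7],-0.3],[[155,-174,0],[0,0,13.7],-0.3],[[155,-174,0],[0,0,13.7],-0.3]]'; python3 - <<'E'
from h import *
o=obs();c=viewer.read_camera('wrist');f=cv2.cvtColor(c['frame'],cv2.COLOR_RGB2HSV)
m=cv2.inRange(c['frame'],(45,20,5),(110,65,50));m[:,:200]=0;m[:,360:]=0;m[300:]=0
k=max(cv2.findContours(m,0,1)[0],key=cv2.contourArea);P=np.array([watz(c,o,u,v,.052) for u,v in k[:,0]])
print(cv2.boundingRect(k),cv2.minAreaRect((P[:,:2]*1000).astype(np.float32)))
for r in viewer.outline_of(c,'cover')[:1]:
    b=cv2.minAreaRect(np.argwhere(r['mask'])[:,::-1].astype(np.float32));Q=np.array([watz(c,o,u,v,.016) for u,v in cv2.boxPoints(b)]);print(r['score'],r['rect'],Q.mean(0))
print(o['eef_pos'],rot(o)[:2,0])
E
```

```text
t: 44.18
eef_pos: [0.5568, -0.0036, 0.2161]
tool_rot: [-0.0, 0.998, 0.058, -0.001]
contact_force: [0.4, -1.1, 0.4]
gripper_width: 0.653
(206, 0, 69, 27) ((735.6218872070312, 62.931251525878906), (30.8643741607666, 73.00450897216797), 3.8088409900665283)
0.81 [283.1, 170.2, 80.0, 232.6] [ 0.5544463  -0.00325738  0.016     ]
[ 0.55677479 -0.00360034  0.21605422] [0.99332692 0.11530853]
```

Aligned with the cover, whose centre is at (0.554,-0.003). I'll descend, grip and lift.

```bash
python3 -m handwheel '[[[-1,0,30],[0,0,0],-0.3],[[-1,0,65],[0,0,0],-0.3],[[-1,0,100],[0,0,0],-0.3],[[-1,0,135],[0,0,0],-0.3],[[-1,0,165],[0,0,0],-0.3],[[-1,0,190],[0,0,0],-0.3],[[-1,0,210],[0,0,0],-0.3],[[-1,0,222],[0,0,0],-0.3],[[-1,0,228],[0,0,0],-0.3],[[-1,0,229],[0,0,0],-0.3],[[-1,0,229],[0,0,0],1],[[-1,0,229],[0,0,0],1],[[-1,0,229],[0,0,0],1],[[-1,0,229],[0,0,0],1],[[-1,0,229],[0,0,0],1],[[-1,0,229],[0,0,0],1],[[-1,0,229],[0,0,0],1],[[-1,0,229],[0,0,0],1]]' 70; python3 -c "
from h import *;o=obs();print(o['eef_pos'],rot(o).round(3))"
```

```text
t: 45.78
eef_pos: [0.5575, -0.0053, -0.0101]
tool_rot: [0.0, 0.998, 0.056, 0.001]
contact_force: [-1.7, -0.3, 6.1]
gripper_width: 0.219
[ 0.55751942 -0.00530374 -0.01006675] [[ 0.994  0.112  0.003]
 [ 0.112 -0.994 -0.   ]
 [ 0.003  0.    -1.   ]]
```

```bash
python3 -m handwheel '[[[0,0,-5],[0,0,0],1],[[0,0,-20],[0,0,0],1],[[0,0,-45],[0,0,0],1],[[0,0,-75],[0,0,0],1],[[0,0,-105],[0,0,0],1],[[0,0,-135],[0,0,0],1],[[0,0,-165],[0,0,0],1],[[0,0,-190],[0,0,0],1],[[0,-8,-205],[0,0,0],1],[[-1,-28,-210],[0,0,0.8],1],[[-2,-55,-210],[0,0,0.8],1],[[-3,-85,-210],[0,0,0.8],1],[[-4,-115,-210],[0,0,0.8],1],[[-5,-145,-210],[0,0,0.8],1],[[-6,-175,-210],[0,0,0.8],1],[[-7,-203,-210],[0,0,0.8],1],[[-8,-222,-210],[0,0,0.8],1],[[-8,-231,-210],[0,0,0.8],1],[[-8,-232,-210],[0,0,0.8],1],[[-8,-232,-210],[0,0,0.8],1]]'; python3 look.py w8.png cover:.224; python3 -c "
from h import *;k=viewer.read_camera('side');save('g5.png',cv2.resize(k['frame'][70:250,160:400],None,fx=3,fy=3));o=obs();print(o['eef_pos'],rot(o).round(3))"
```

```text
t: 47.45
eef_pos: [0.5223, 0.2234, 0.1982]
tool_rot: [0.001, 0.999, 0.049, -0.0]
contact_force: [1.5, -0.3, -3.4]
gripper_width: 0.217
47.45 [0.522 0.223 0.198] 5.634030473272714
cover 0.77 [283.9, 180.6, 182.5, 357.9] ctr [0.55  0.227 0.224] L 0.21461948199328293 0.09071784562777495 yaw 1.107949486533887 [153.699 128.843  87.93 ]
[0.52295027 0.221955   0.19819806] [[ 0.995  0.095 -0.   ]
 [ 0.095 -0.995 -0.001]
 [-0.     0.001 -1.   ]]
```

View pics/g5.png

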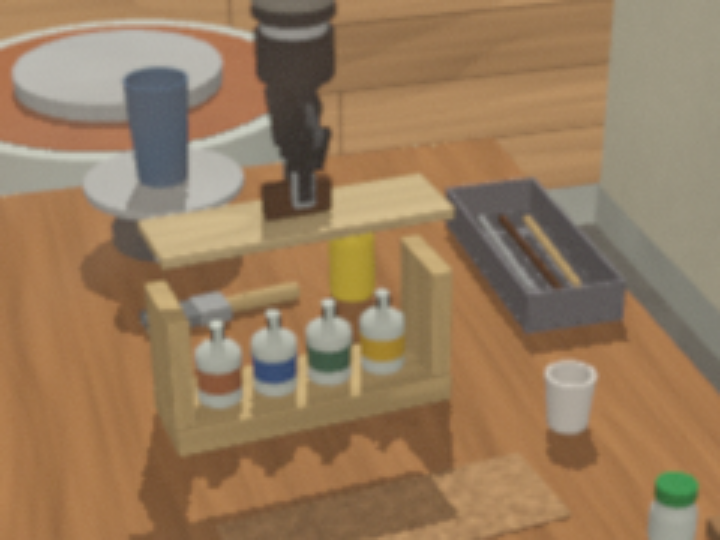

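The cover is held level over both posts and all four bottles are bare and seated. I'll shift 3 mm and lower.

```bash
python3 -m handwheel '[[[0,-3,10],[0,0,0],1],[[0,-3,25],[0,0,0],1],[[0,-3,40],[0,0,0],1],[[0,-3,50],[0,0,0],1],[[0,-3,55],[0,0,0],1],[[0,-3,58],[0,0,0],1],[[0,-3,60],[0,0,0],1],[[0,-3,61],[0,0,0],1],[[0,-3,61],[0,0,0],1]]'
```

```text
t: 48.35
eef_pos: [0.5225, 0.2274, 0.138]
tool_rot: [-0.0, 0.999, 0.049, 0.001]
contact_force: [-0.3, -1.0, -3.2]
gripper_width: 0.214
```

```bash
python3 -m handwheel '[[[0,2,1],[0,0,0],1],[[0,2,2],[0,0,0],1],[[0,2,2.5],[0,0,0],1],[[0,2,2.5],[0,0,0],1]]'
```

```text
t: 48.68
eef_pos: [0.5229, 0.2273, 0.1379]
tool_rot: [-0.001, 0.999, 0.05, 0.002]
contact_force: [-5.5, 0.5, 14.1]
gripper_width: 0.217
```

Contact is made at the expected height. I'll release slowly, retreat and check.

```bash
python3 -m handwheel '[[[0,0,-1],[0,0,0],1],[[0,0,-1.5],[0,0,0],1],[[0,0,-1.5],[0,0,0],0.2],[[0,0,-1.5],[0,0,0],-0.3],[[0,0,-1.5],[0,0,0],-0.3],[[0,0,-1.5],[0,0,0],-0.3],[[0,0,-1.5],[0,0,0],-0.3],[[0,0,-15],[0,0,0],-0.3],[[0,0,-40],[0,0,0],-0.3],[[0,0,-75],[0,0,0],-0.3],[[0,0,-110],[0,0,0],-0.3],[[0,0,-145],[0,0,0],-0.3],[[0,0,-180],[0,0,0],-0.3],[[0,0,-190],[0,0,0],-0.3],[[0,0,-190],[0,0,0],-0.3],[[0,0,-190],[0,0,0],-0.3]]'; python3 look.py w9.png cover:.164; python3 tub.py; python3 -c "
from h import *;k=viewer.read_camera('scene');save('f.png',cv2.resize(k['frame'][140:340,80:440],None,fx=2.2,fy=2.2))"
```

```text
t: 50.02
eef_pos: [0.5223, 0.2251, 0.3247]
tool_rot: [0.0, 0.999, 0.049, 0.0]
contact_force: [0.0, -0.6, -1.4]
gripper_width: 0.65
50.0167 [0.522 0.225 0.325] 5.617678657370966
cover 0.77 [280.1, 174.8, 84.4, 253.1] ctr [0.521 0.228 0.164] L 0.08934424694209353 0.2992561792482215 yaw -172.73639054139824 [161.22  135.45   92.492]
scene 0.78 [232.4, 256.0, 49.2, 48.0] rimfit [ 0.5   -0.211] cost 0.0015240596563721024
side 0.86 [294.1, 287.2, 65.4, 54.7] rimfit [ 0.498 -0.211] cost 0.0023479300594721124
wrist 0.72 [515.2, 209.9, 76.7, 90.5] rimfit [ 0.5   -0.206] cost 0.0020666993875829744
[0.522 0.225 0.324] 0.649315856205553
```

View pics/f.png

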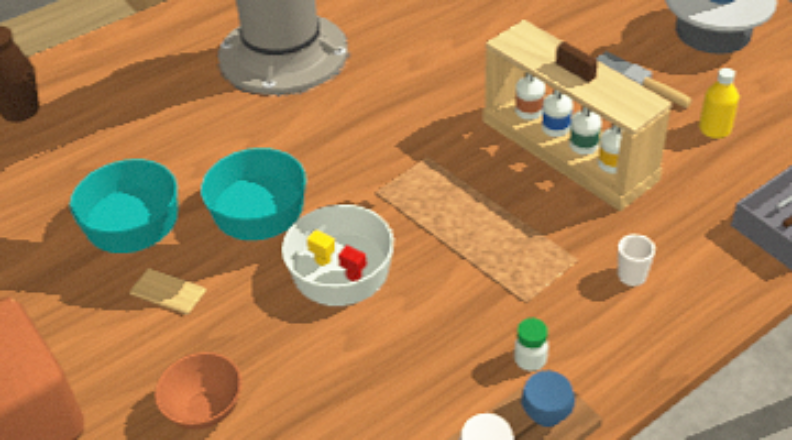

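View pics/w9.png

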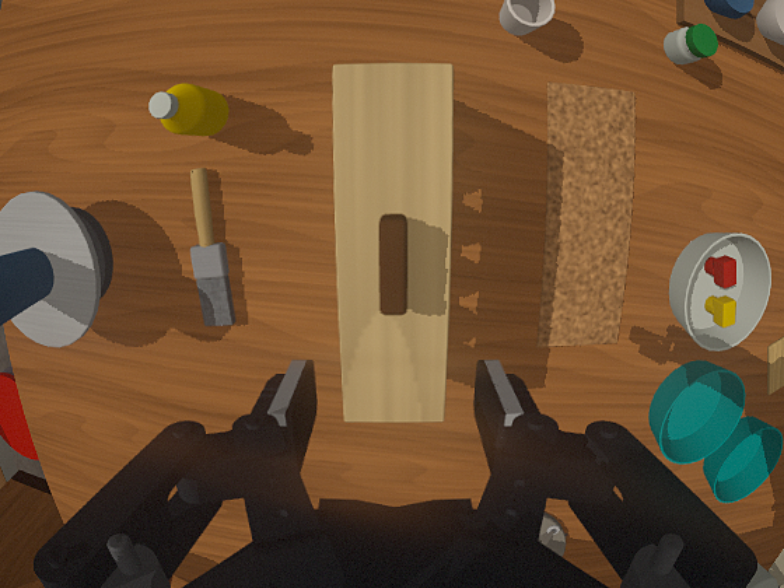

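The cover sits squarely on the rack with no post showing around it in the wrist view at (393,240). Both caps are in the white tub, all bottles are seated, the bystanders look unmoved and the gripper is clear.

```bash
python3 -c "
from h import *;print(bot.hand_in(),obs()['t'])"
```

```text
the job is handed in; nothing more can be done
the job is handed in; nothing more can be done
```

The job is done and handed in at about 50 s of the 210 s allowed; the hand-in gave no verdict.

**What I did**
- I laid the cover on the cork mat.
- Only the red and yellow caps were present. I twisted each one ±35° while pulling at roughly 5–6 N until it came free, and stood both in the white tub.
- I put the cover back on the end posts.

**Last checks**
- **Cover:** its centre measured (0.521, 0.228) against the rack at about (0.5215, 0.225). Its direction is within about 2° of the rack's. It made contact on the posts at the expected height.
- **Caps and tub:** both caps stand in the upright tub, about 25 and 34 mm from its axis.
- **Everything else:** the four bottles look seated and the bystanders look unmoved in the pictures. The gripper is well clear.

**What went wrong or disagreed**
- The first grasp on the cover's bar closed on nothing, because the real fingertips end about 30–35 mm short of the reported TCP. I corrected for that in every later grasp.
- The tub was knocked about 4 cm while I worked on the first cap. I found it again before lowering anything into it.
- I viewed 16 pictures against a budget of 14.

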